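# Load a plate box under the shaker's sprung hold-down flap

## Robot

A 6-joint arm with a two-finger parallel gripper is mounted at the origin on a cart in front of the work surface, level with it; the furniture and walls round the work are solid. World frame = base frame: x ahead of the robot, y to its left, z up, the work surface at z = 0. Lengths are in m, angles in rad, forces in N, time in s.
With the tool pointing down it reaches from about 0.375 to 0.975 m from the base axis. Payload 3.8 kg.
Tool frame: the origin (TCP) lies at the very end of the fingers, on their centre line; the grasp point (between the pads) lies 19 mm behind it; z points along the fingers, y is the line along which they close (so a half turn about z gives the same grasp; the last joint's range is limited). The gripper opens to 88 mm and grips with 3 to 60 N. Pads are 18 mm wide; open, the fingers measure 123 mm over their backs; the gripper's body (75 mm by 187 mm) begins 45 mm behind the grasp point.
Start: joints at [-1.243, 0.264, 1.604, -0, 1.274, -0.037], TCP at [0.241, -0.631, 0.239] pointing down, gripper open.
Joint ranges: [-2.63, 2.63], [-0.94, 2.18], [0.31, 2.57], [-1.31, 4.45], [0, 2.66], [-2.55, 2.55]. Speed limits (rad/s): [2.57, 2.57, 3.14, 3.14, 3.14, 3.14].

## Interface

Orientations are given as a 3x3 rotation matrix whose columns are the frame's x, y, z axes.
In Python, from plant import manip gives the robot as it stands.
- The arm moves only by the tool play_rows, never from a script. Its argument "increments" is a list of rows, each an object with "gripper": the opening, from -1 (shut) to 1 (fully open), so that 0 is half open; "linear": the shift along the world's x, y, z scaled (see below), a list of three; "rot": the turn, a rotation vector about the world's x, y, z scaled (see below), a list of three. In form: [{"gripper": gripper, "linear": [dx, dy, dz], "rot": [ax, ay, az]}, ...]. A call has 1 to 8 rows; each row shifts and turns the commanded pose from where the row before left it; what a row does not reach is not made up. The controller multiplies each number of a shift by 25 mm and each number of a turn by 4 degrees. A row lasts 1/10 s, in which the tool goes at most 50 mm and 8.59 degrees, less where a joint would pass 70% of its speed; a pose out of reach is approached as far as the arm can. A call with a number of a shift or a turn outside -1 to 1 is refused whole. A call with a gripper value outside its range is refused whole. The fingers move at their own pace and stop on an object; "force" is the grip in N (left out, the last holds). Time passes only in rows, so rows that do not move let the fingers close. It gives the time, the measured TCP pose, the force, the opening and the grip force at its end, in the units of the state.
- manip.get_obs(): the state, without advancing time (a new reading comes with each control period).
- manip.read_camera(name): name is "side" or "top"; returns a dict with "img" (420x560x3 uint8, red, green, blue), "camera_matrix" (3x3 intrinsics, pixels), "world_from_camera" (4x4, takes a point from camera to world coordinates). Camera axes: x right, y up, looking along -z (the intrinsics and any distortion apply to the point x, -y, -z); pixel columns grow to the right and rows downward; lengths in m; the calibration is good to about 2 mm. A picture is of the moment at which its call begins. There is no depth.
- manip.close_job(): hands the job in; it is judged then, once.
The state is a dict: "time": time; "joint_positions": joint angles; "qvel": joint speeds; "effort": joint torques, N m; "tcp_pos": TCP position; "eef_rot": TCP orientation; "ft_force": force on the tool from outside, world axes, zero at the start; "wrist_torque": the same for the moment, N m; "grip_width": opening from 0.0 (shut) to 1.0 (fully open); "grip_force": force on a finger pad.
Only numpy, scipy, OpenCV 4.12 (cv2) and the standard library are available. Lean on these libraries where they do the work, as an engineer would, in place of code of your own. Each camera call takes 0.05 s, during which the arm holds its last target. There are 200 camera calls.

## Task

Load the green plate box into the plate shaker without picking it up: press down the bar on the shaker's left side with one fingertip so that the sprung hold-down flap swings up, and with the other fingertip push the box along the platform, under the raised flap, until it stands square against the back stop. Keep the flap up until the box is fully home, then let go so that the flap comes down and holds the box. Leave the things round the shaker where they are.

Things in the scene. Friction and masses are not known exactly. Their poses are not given: they have to be found in the camera images.
- shaker: bench plate shaker, fixed: white housing, grey metal platform on top, 281 (x) by 176 (y) mm, platform top 52 mm above its origin. Origin: centre of its underside, on the worktop. x points from the front panel to the back stop (the way the box is pushed), y to the left, z up. Platform from x = -158 to 123 mm; box lane centred on y = 0. All shaker x, y below are in this frame
- back_stop (a point): middle of the upright back stop at the far end of the lane: shaker x = 107 mm, y = 0, 14 mm above the platform; its two rubber pads face the robot at this x. Either side of the lane a polished, slippery steel guide rail 12 mm tall, inner faces at y = +-63 mm, runs from x = -25 to 120 mm, with mouths flared outwards from x = -64 to -25 mm
- flap (a joint): angle of the sprung hold-down flap, rad: 0 shut, 0.95 fully open. Steel pane over shaker x = 42 to 102 mm, reaching from its hinge on the left to about the middle of the lane. Shut, it droops and bars the box's way; at 0.46 it lies level, resting on a loaded box; above 0.5 the box passes under it, at 0.7 with 16 mm to spare. A spring shuts it; 3 to 9 N down on the bar opens it
- flap_hinge (a point): point on the flap's hinge shaft at shaker x = 0, y = 75.5 mm, 30 mm above the platform; the shaft runs along x. Three posts carry it, reaching 40 mm above the platform, at x = -138, 26 and 112 mm
- bar_mid (a point): middle of the flap's press bar, on its axis: round steel bar 12 mm thick along shaker x, reaching 123 mm either way (x = -146 to 100 mm), outside the platform's left side. Swings with the flap: shut, axis at y = 110 mm, 44 mm above the platform; at 0.7 rad y = 111, 19 mm above; at 0.95 y = 107, 11 mm above. Pressing it down anywhere raises the flap; a fingertip can slide along it
- flap_lip (a point): middle of the underside of the flap's rubber free edge (shaker x = 72 mm, about y = 7 mm); moves with the flap. Shut: about 10 mm above the platform; level on a box: 42 mm above it
- plate_box: closed plate box, green with smoked flat lid (stays shut): solid part 84 (x) by 122 (y) by 42 mm tall, lid 124 wide, rims to 90 by 127 mm, 0.14 to 0.3 kg. Origin: centre of its underside. Stands loose on the front of the platform, short side along the push, up to 8 mm off the lane's middle and 0.1 rad askew. Home, its origin is at shaker x = 65 mm, its near face at x = 23 mm
- tip_box: pipette tip box with clear lid, 93 x 116 x 65 mm, loose, right of the shaker; bystander. Origin: centre of its underside. (Farther right, beyond the end of the worktop, a tall fridge stands from about x = 0.6 m on: keep the arm clear of it)
- amber_bottle: brown bottle with black cap, 55 mm across, 112 mm tall, loose, left of the shaker; bystander. Origin: centre of its underside
- marker: marker pen with blue cap lying flat, 130 mm long, 14 mm thick, loose, beside the press bar, left of the shaker; bystander. Origin: centre of its underside
- forceps: steel forceps lying flat, 122 mm long, loose, left of the shaker; bystander. Origin: centre of its underside
Things that resemble listed ones, but are neither listed nor needed, are in the scene too. There is more than one size of the plate_box; the job needs the larger.

How it is judged:
On the way, in this order (a step that is already met when the one before it is completed fails the run):
1. the flap is held up by a fingertip, the box still in front of it (value of joint flap above 0.5 rad and contact force between the fingers and flap above 0.5 N and x of plate_box in the frame of shaker below 0.006 m), for 0.2 s.
2. the box stands home against the back stop while a fingertip still holds the flap up off it (x of plate_box in the frame of shaker above 0.06 m and value of joint flap above 0.5 rad and contact force between the fingers and flap above 0.5 N), for 0.1 s.
At the end, for the whole second after the job is handed in: The plate box stands on the platform against the back stop (within 5 mm), square to it within 0.06 rad, at rest, and the flap has come down and rests on its lid (flap joint 0.40 to 0.52, pressing with over 0.5 N) (x of plate_box in the frame of shaker above 0.06 m and z of plate_box in the frame of shaker below 0.056 m and angle between the x axis of plate_box and the x axis of shaker, either way round below 0.06 rad and value of joint flap between 0.4 and 0.52 rad and contact force between flap and plate_box above 0.5 N and linear speed of plate_box below 0.02 m/s); the robot touches nothing.
It fails at once if the box is lifted more than 8 mm off the platform (z of plate_box in the frame of shaker above 0.06 m).
It fails at once if the box is tipped by more than about 9 degrees or falls off the platform (angle between plate_box's own z axis and vertical above 0.15 rad or z of plate_box in the frame of shaker below 0.045 m).
It fails at once if a bystander is moved by more than 20 mm (distance of any of tip_box, amber_bottle, marker, forceps from where it was at the start of the episode above 0.02 m).
It also fails if it takes over 64 s, if anything falls off the work surface, if the arm or the gripper's body presses on something with over 40 N, if the wrist force passes 120 N, or if a joint passes its speed limit or range.

## Working session

There is one attempt and no reset: what is moved stays moved. The work goes in short steps, Python scripts to look and compute and a tool call to move; the robot and the scene stay as the last step left them, time stands still between calls to the robot, and variables do not carry over. Pictures are saved under pics/ and viewed, at most 10 in all, crops included, and the job is handed in when it is done.

Besides the shell and the picture viewer there is one more tool, called after ">>>" by a JSON object that holds its "op" and its "data". play_rows: Moves the arm, as the interface text tells. Shifts and turns lie within -1 to 1; 1 stands for 25 mm of shift or 4 degrees of turn. Its arguments: {"type":"object","properties":{"increments":{"type":"array","items":{"type":"object","properties":{"gripper":{"type":"number"},"linear":{"type":"array","items":{"type":"number","minimum":-1,"maximum":1}},"rot":{"type":"array","items":{"type":"number","minimum":-1,"maximum":1}}}}},"force":{"type":"number"}},"required":["increments"]}

```bash
ls; mkdir -p pics
python3 - <<'E'
from plant import manip
import cv2,numpy as np
np.set_printoptions(precision=4,suppress=True)
o=manip.get_obs();print(o['time'],o['tcp_pos'],o['eef_rot'],o['grip_width'])
for n in('top','side'):
    c=manip.read_camera(n);cv2.imwrite(f'pics/{n}0.png',c['img'][:,:,::-1]);print(n,c['camera_matrix'],c['world_from_camera'],[k for k in c])
E
```

```text
pics
0.0 [ 0.2406 -0.6299  0.2374] [[ 0.9342  0.3567 -0.0007]
 [ 0.3567 -0.9342  0.002 ]
 [ 0.0001 -0.0021 -1.    ]] 0.9990603276591539
top [[545.1799   0.     278.7494]
 [  0.     545.1799 219.9051]
 [  0.       0.       1.    ]] [[ 0.0156  0.9906 -0.1362  0.4499]
 [-0.9994  0.0114 -0.0315  0.1327]
 [-0.0297  0.1366  0.9902  1.1592]
 [ 0.      0.      0.      1.    ]] ['img', 'camera_matrix', 'world_from_camera']
side [[421.6776   0.     280.4897]
 [  0.     421.6776 206.3871]
 [  0.       0.       1.    ]] [[-0.8871  0.2661 -0.3771  0.2471]
 [-0.4614 -0.5234  0.7164  0.7878]
 [-0.0067  0.8095  0.5871  0.5994]
 [ 0.      0.      0.      1.    ]] ['img', 'camera_matrix', 'world_from_camera']
```

View pics/top0.png

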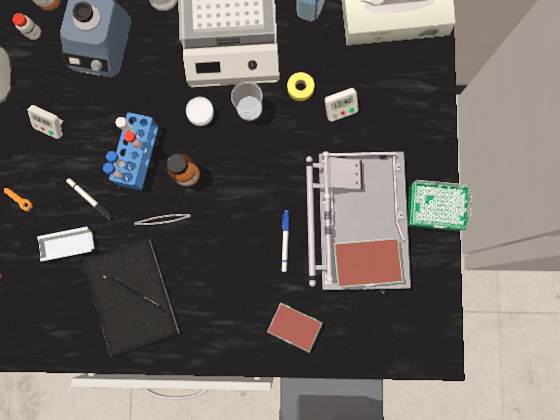

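View pics/side0.png

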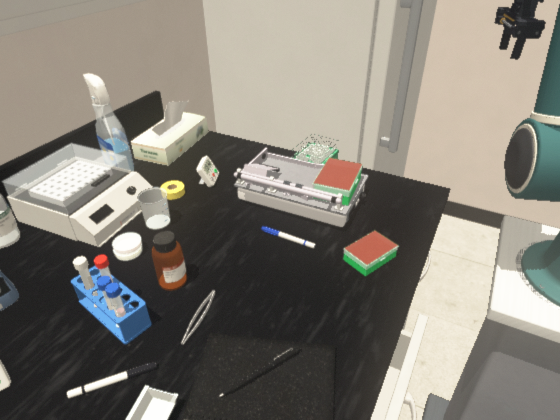

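The top view shows the shaker at about (320–410, 152–290). The large box (brown lid) is at (335–402, 239–286), the bar runs from (310,158) to (312,284), and the marker is at (286,240). Next I'll take a closer crop for the measurements.

```bash
cat > h.py <<'E'
import cv2,numpy as np
np.set_printoptions(precision=4,suppress=True)
def ray(c,uv,z):
    K=c['camera_matrix'];T=c['world_from_camera']
    p=np.linalg.inv(K)@[uv[0],uv[1],1.];d=T[:3,:3]@[p[0],-p[1],-p[2]];o=T[:3,3]
    return o+d*(z-o[2])/d[2]
def proj(c,P):
    T=c['world_from_camera'];q=T[:3,:3].T@(np.array(P)-T[:3,3]);q=c['camera_matrix']@[q[0],-q[1],-q[2]];return q[:2]/q[2]
def lid(c,z=.094):
    h=cv2.cvtColor(c['img'],cv2.COLOR_RGB2HSV)
    m=((h[...,0]<12)|(h[...,0]>172))&(h[...,1]>90)&(h[...,2]>50)
    m=m.astype(np.uint8);m[:150]=0;m[:,:315]=0
    k,_=cv2.findContours(m,0,2);k=max(k,key=cv2.contourArea)
    w=np.array([ray(c,p[0],z)[:2] for p in k],np.float32)
    return cv2.minAreaRect(w),k
E
python3 - <<'E'
from plant import manip
from h import *
c=manip.read_camera('top')
r,k=lid(c);print(r)
im=cv2.resize(c['img'][140:300,270:480],None,fx=3.75,fy=3.75,interpolation=cv2.INTER_CUBIC)
cv2.imwrite('pics/c1.png',im[:,:,::-1])
E
```

```text
((0.515568196773529, -0.007954023778438568), (0.08035925775766373, 0.12061986327171326), 5.624186992645264)
```

View pics/c1.png

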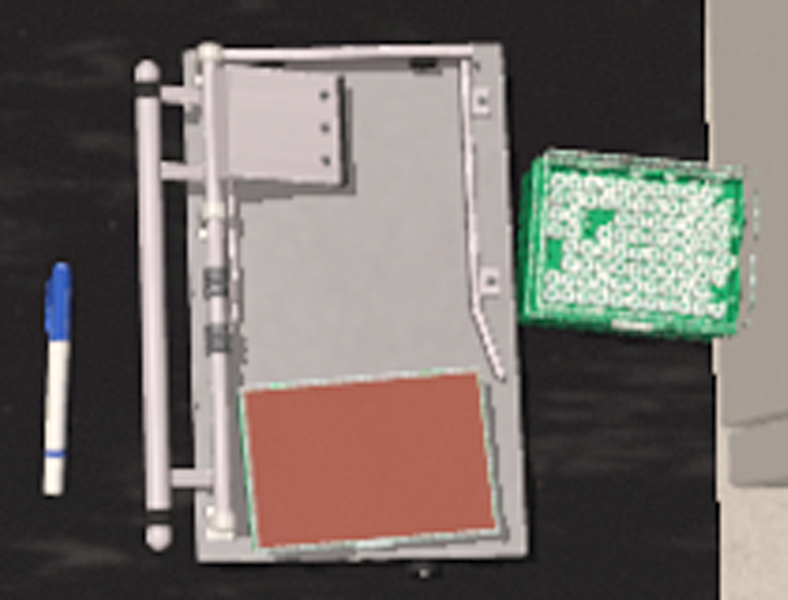

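The crop shows the bar from (147,62) to (157,548), platform corners at about (188,48), (502,43), (525,556) and (198,562), and the box lid slightly askew.

Run:
```python
from plant import manip
from h import *
c=manip.read_camera('top')
f=lambda u,v,z:ray(c,(270+u/3.75-.37,140+v/3.75-.37),z)[:2]
W=[f(502,43,.052),f(525,558,.052),f(198,562,.052),f(147,60,.096),f(157,550,.096),f(472,300,.064)]
S=[(.123,-.088),(-.158,-.088),(-.158,.088),(.100,.11),(-.146,.11),(-.025,-.063)]
W=np.array(W);S=np.array(S);print(W)
a=S-S.mean(0);b=W-W.mean(0)
th=np.arctan2((a[:,0]*b[:,1]-a[:,1]*b[:,0]).sum(),(a*b).sum());R=np.array([[np.cos(th),-np.sin(th)],[np.sin(th),np.cos(th)]])
t=W.mean(0)-R@S.mean(0);print('th',th,'t',t,'res mm',(W-(S@R.T+t))*1e3)
np.savez('sh.npz',R=R,t=t,th=th)
r,k=lid(c);print('box in shaker',R.T@(np.array(r[0])-t),r[2]-np.degrees(th))
e,_=k,0
for s in [(0,.11),(-.02,.11),(.10,.11),(-.146,.11)]:print(s,R@s+t)
# marker
h=cv2.cvtColor(c['img'],cv2.COLOR_RGB2HSV);print('marker',[ (R.T@(f(u,v,.007)-t)) for u,v in((62,262),(52,495))])
# other objects in shaker frame
print('tipbox left edge',[R.T@(f(u,v,.065)-t) for u,v in((545,150),(525,325))])
print('bottle',R.T@(ray(c,(183,170),.05)[:2]-t))
```

```text
[[ 0.7492 -0.0886]
 [ 0.4668 -0.0964]
 [ 0.462   0.0778]
 [ 0.7265  0.1084]
 [ 0.4673  0.1011]
 [ 0.6038 -0.0679]]
th 0.031655445158668215 t [ 0.6236 -0.0044] res mm [[-0.176  -0.1281]
 [-1.7014  0.9393]
 [-0.9132 -0.7742]
 [ 6.4459 -0.3853]
 [-6.8746  0.1618]
 [ 3.2193  0.1865]]
box in shaker [-0.1081 -0.0002] 3.8104635864457403
(0, 0.11) [0.6201 0.1056]
(-0.02, 0.11) [0.6001 0.1049]
(0.1, 0.11) [0.7201 0.1087]
(-0.146, 0.11) [0.4742 0.101 ]
marker [array([0.0125, 0.1578]), array([-0.1199,  0.1658])]
tipbox left edge [array([ 0.0593, -0.1058]), array([-0.036 , -0.0903])]
bottle [0.0938 0.3716]
```

>>> {"op": "play_rows", "data": {"increments": [{"gripper": 1, "linear": [0.33, 0.98, 0], "rot": [0, 0, -0.4]}, {"gripper": 1, "linear": [0.33, 0.98, 0], "rot": [0, 0, -0.4]}, {"gripper": 1, "linear": [0.33, 0.98, 0], "rot": [0, 0, -0.4]}, {"gripper": 1, "linear": [0.33, 0.98, 0], "rot": [0, 0, -0.4]}, {"gripper": 1, "linear": [0.33, 0.98, 0], "rot": [0, 0, -0.4]}, {"gripper": 1, "linear": [0.33, 0.98, 0], "rot": [0, 0, -0.4]}, {"gripper": 1, "linear": [0.33, 0.98, 0], "rot": [0, 0, -0.4]}, {"gripper": 1, "linear": [0.33, 0.98, 0], "rot": [0, 0, -0.4]}]}}

```text
time: 1.0
tcp_pos: [0.3069, -0.4334, 0.2385]
eef_rot: [[0.99, 0.14, -0.0], [0.14, -0.99, 0.0], [-0.0, -0.0, -1.0]]
ft_force: [0.5, -0.5, 1.0]
grip_width: 1.004
grip_force: 0.0
```

>>> {"op": "play_rows", "data": {"increments": [{"gripper": 1, "linear": [0.33, 0.98, 0], "rot": [0, 0, -0.4]}, {"gripper": 1, "linear": [0.33, 0.98, 0], "rot": [0, 0, -0.4]}, {"gripper": 1, "linear": [0.33, 0.98, 0], "rot": [0, 0, -0.4]}, {"gripper": 1, "linear": [0.33, 0.98, 0], "rot": [0, 0, -0.4]}, {"gripper": 1, "linear": [0.33, 0.98, 0], "rot": [0, 0, -0.4]}, {"gripper": 1, "linear": [0.33, 0.98, 0], "rot": [0, 0, -0.4]}, {"gripper": 1, "linear": [0.33, 0.98, 0], "rot": [0, 0, -0.4]}, {"gripper": 1, "linear": [0.33, 0.98, 0], "rot": [0, 0, -0.4]}]}}

```text
time: 1.8
tcp_pos: [0.3729, -0.2375, 0.2386]
eef_rot: [[0.997, -0.083, 0.0], [-0.083, -0.997, 0.0], [0.0, -0.0, -1.0]]
ft_force: [-0.8, 0.1, -0.1]
grip_width: 0.998
grip_force: 0.0
```

>>> {"op": "play_rows", "data": {"increments": [{"gripper": 1, "linear": [0.33, 0.98, 0], "rot": [0, 0, -0.4]}, {"gripper": 1, "linear": [0.33, 0.98, 0], "rot": [0, 0, -0.4]}, {"gripper": 1, "linear": [0.33, 0.98, 0], "rot": [0, 0, -0.4]}, {"gripper": 1, "linear": [0.33, 0.98, 0], "rot": [0, 0, -0.4]}, {"gripper": 1, "linear": [0.33, 0.98, 0], "rot": [0, 0, -0.4]}, {"gripper": 1, "linear": [0.33, 0.98, 0], "rot": [0, 0, -0.4]}, {"gripper": 1, "linear": [0.33, 0.98, 0], "rot": [0, 0, -0.4]}, {"gripper": 1, "linear": [0.33, 0.98, 0], "rot": [0, 0, -0.4]}]}}

```text
time: 2.6
tcp_pos: [0.4388, -0.0415, 0.2387]
eef_rot: [[0.953, -0.302, 0.0], [-0.302, -0.953, -0.0], [0.0, 0.0, -1.0]]
ft_force: [0.3, -0.6, 0.4]
grip_width: 1.0
grip_force: 0.0
```

>>> {"op": "play_rows", "data": {"increments": [{"gripper": 1, "linear": [0.35, 1, 0], "rot": [0, 0, -0.36]}, {"gripper": 1, "linear": [0.35, 1, 0], "rot": [0, 0, -0.36]}, {"gripper": 1, "linear": [0.35, 1, -0.5], "rot": [0, 0, -0.36]}, {"gripper": 1, "linear": [0.35, 1, -1], "rot": [0, 0, -0.36]}, {"gripper": 1, "linear": [0, 0, -1], "rot": [0, 0, 0]}, {"gripper": 1, "linear": [0, 0, -1], "rot": [0, 0, 0]}, {"gripper": 1, "linear": [0, 0, -0.7], "rot": [0, 0, 0]}, {"gripper": 1, "linear": [0, 0, 0], "rot": [0, 0, 0]}]}}

```text
time: 3.4
tcp_pos: [0.4712, 0.0574, 0.1307]
eef_rot: [[0.919, -0.395, -0.006], [-0.395, -0.919, -0.0], [-0.006, 0.003, -1.0]]
ft_force: [0.3, 0.1, 0.5]
grip_width: 1.001
grip_force: 0.0
```

Run:
```python
from plant import manip
from h import *
o=manip.get_obs();d=np.load('sh.npz');R,t=d['R'],d['t']
p,y=o['tcp_pos'],o['eef_rot'][:,1]
for s in(-1,1):print('finger',R.T@((p+s*.0527*y)[:2]-t),p[2])
a=manip.read_camera('side');b=manip.read_camera('top')
A=cv2.resize(a['img'][130:260,200:420],None,fx=3.6,fy=3.6,interpolation=cv2.INTER_CUBIC)
cv2.imwrite('pics/s2.png',A[:,:,::-1])
B=cv2.resize(b['img'][140:300,270:480],None,fx=3.7,fy=3.7,interpolation=cv2.INTER_CUBIC)
cv2.imwrite('pics/t2.png',B[:,:,::-1])
```

```text
finger [-0.1281  0.1143] 0.13072818592108743
finger [-0.1728  0.0188] 0.13072818592108743
```

View pics/s2.png

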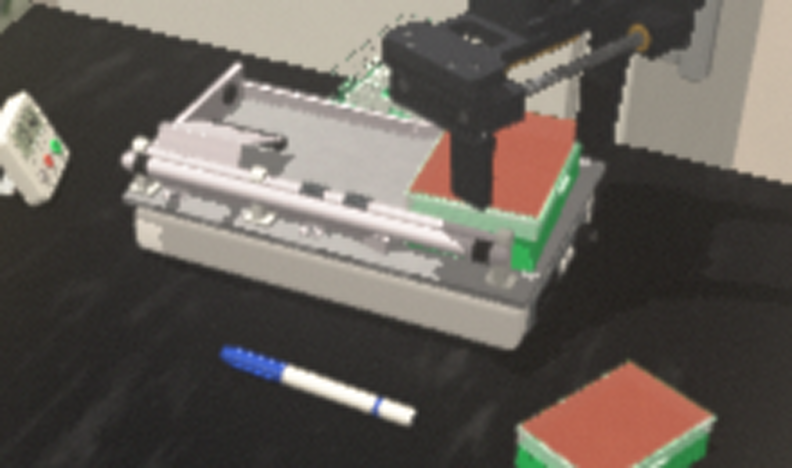

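The side view shows the left finger at (475,190), above the near end of the bar, and the right finger behind the box. I'll press down now.

>>> {"op": "play_rows", "data": {"increments": [{"gripper": 1, "linear": [0, 0, -0.5], "rot": [0, 0, 0]}, {"gripper": 1, "linear": [0, 0, -0.5], "rot": [0, 0, 0]}, {"gripper": 1, "linear": [0, 0, -0.3], "rot": [0, 0, 0]}, {"gripper": 1, "linear": [0, 0, -0.2], "rot": [0, 0, 0]}, {"gripper": 1, "linear": [0, 0, 0], "rot": [0, 0, 0]}]}}

```text
time: 4.0
tcp_pos: [0.4739, 0.0576, 0.0959]
eef_rot: [[0.919, -0.395, -0.0], [-0.395, -0.919, 0.0], [-0.0, -0.0, -1.0]]
ft_force: [-1.0, 1.0, 3.4]
grip_width: 0.997
grip_force: 1.7
```

>>> {"op": "play_rows", "data": {"increments": [{"gripper": 1, "linear": [0, 0, -0.2], "rot": [0, 0, 0]}, {"gripper": 1, "linear": [0, 0, -0.2], "rot": [0, 0, 0]}, {"gripper": 1, "linear": [0, 0, -0.2], "rot": [0, 0, 0]}, {"gripper": 1, "linear": [0, 0, 0], "rot": [0, 0, 0]}, {"gripper": 1, "linear": [0, 0, 0], "rot": [0, 0, 0]}]}}

```text
time: 4.5
tcp_pos: [0.4748, 0.0578, 0.0821]
eef_rot: [[0.919, -0.395, 0.002], [-0.395, -0.919, 0.001], [0.001, -0.001, -1.0]]
ft_force: [-0.2, 2.3, 4.8]
grip_width: 1.0
grip_force: 2.6
```

```bash
cat > look.py <<'E'
from plant import manip
from h import *
import sys
o=manip.get_obs();d=np.load('sh.npz');R,t=d['R'],d['t']
p,y=o['tcp_pos'],o['eef_rot'][:,1]
print(o['time'],p,o['ft_force'])
for s in(-1,1):q=p+s*.0527*y;print('finger',R.T@(q[:2]-t),q[2])
a=manip.read_camera('side');b=manip.read_camera('top')
r,k=lid(b);print('lid',R.T@(np.array(r[0])-t),r[1:],np.degrees(d['th']))
A=cv2.resize(a['img'][130:240,220:400],None,fx=3.3,fy=3.3,interpolation=cv2.INTER_CUBIC)
B=cv2.resize(b['img'][140:300,290:450],None,fx=1.2,fy=1.2,interpolation=cv2.INTER_CUBIC)
M=np.zeros((600,600,3),np.uint8);M[:363,:594]=A[:363,:594];B=cv2.resize(b['img'][145:295,300:460],None,fx=1.5,fy=1.5);M[370:370+B.shape[0],:B.shape[1]]=B
cv2.imwrite(f'pics/{sys.argv[1]}.png',M[:,:,::-1])
E
python3 look.py l3
```

```text
4.5 [0.4748 0.0578 0.0821] [-0.1592  2.2813  4.7759]
finger [-0.1244  0.1146] 0.08219396714217561
finger [-0.1691  0.0191] 0.0820475087693161
lid [-0.073 -0.   ] ((0.12357127666473389, 0.030569754540920258), 83.3473892211914) 1.8137234061995233
```

View pics/l3.png

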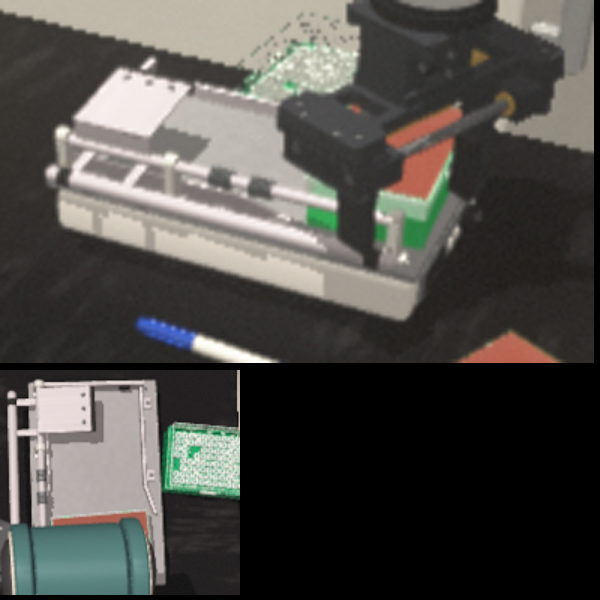

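The flap is rising: the pane is lifted at (130,100) in the side crop, with the finger on the bar at (360,250). I'll lower slightly more, hold briefly, then start pushing.

>>> {"op": "play_rows", "data": {"increments": [{"gripper": 1, "linear": [0, 0, -0.14], "rot": [0, 0, 0]}, {"gripper": 1, "linear": [0, 0, 0], "rot": [0, 0, 0]}, {"gripper": 1, "linear": [0, 0, 0], "rot": [0, 0, 0]}, {"gripper": 1, "linear": [0, 0, 0], "rot": [0, 0, 0]}]}}

```text
time: 5.0
tcp_pos: [0.4749, 0.0576, 0.0788]
eef_rot: [[0.919, -0.395, 0.002], [-0.395, -0.919, 0.0], [0.002, -0.001, -1.0]]
ft_force: [0.6, 1.7, 5.9]
grip_width: 0.999
grip_force: 2.8
```

>>> {"op": "play_rows", "data": {"increments": [{"gripper": 1, "linear": [0.3, 0, 0], "rot": [0, 0, 0.2]}, {"gripper": 1, "linear": [0.3, 0, 0], "rot": [0, 0, 0.2]}, {"gripper": 1, "linear": [0.3, 0, 0], "rot": [0, 0, 0.2]}, {"gripper": 1, "linear": [0.3, 0, 0], "rot": [0, 0, 0.2]}, {"gripper": 1, "linear": [0.3, 0, 0], "rot": [0, 0, 0.2]}, {"gripper": 1, "linear": [0.3, 0, 0], "rot": [0, 0, 0.2]}]}}

```text
time: 5.6
tcp_pos: [0.5174, 0.0574, 0.0778]
eef_rot: [[0.949, -0.316, -0.004], [-0.316, -0.949, -0.0], [-0.003, 0.001, -1.0]]
ft_force: [-5.4, 1.9, 6.5]
grip_width: 1.0
grip_force: 4.3
```

```bash
python3 look.py l4
```

```text
5.6 [0.5174 0.0574 0.0778] [-5.3573  1.9368  6.4535]
finger [-0.0859  0.1146] 0.07773384218188462
finger [-0.1224  0.0157] 0.0778576762111233
lid [-0.0435 -0.0644] ((0.005910382140427828, 0.0019446794176474214), 0.6813914179801941) 1.8137234061995233
```

View pics/l4.png

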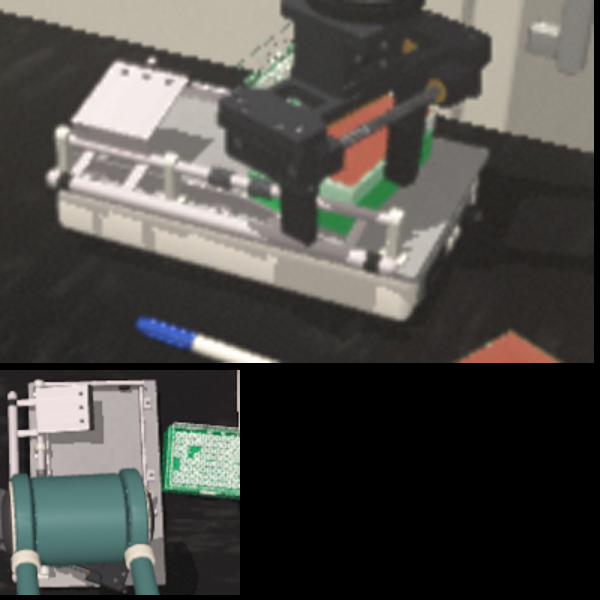

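The box is moving ahead of the right finger at (405,140), and the flap is still up. I'll keep pushing.

>>> {"op": "play_rows", "data": {"increments": [{"gripper": 1, "linear": [0.3, 0, 0], "rot": [0, 0, 0.2]}, {"gripper": 1, "linear": [0.3, 0, 0], "rot": [0, 0, 0.2]}, {"gripper": 1, "linear": [0.3, 0, 0], "rot": [0, 0, 0.2]}, {"gripper": 1, "linear": [0.3, 0, 0], "rot": [0, 0, 0.2]}]}}

```text
time: 6.1
tcp_pos: [0.5477, 0.0572, 0.0778]
eef_rot: [[0.965, -0.262, -0.003], [-0.262, -0.965, -0.001], [-0.003, 0.001, -1.0]]
ft_force: [-5.3, -1.0, 6.1]
grip_width: 0.999
grip_force: 4.6
```

>>> {"op": "play_rows", "data": {"increments": [{"gripper": 1, "linear": [0.3, 0, 0], "rot": [0, 0, 0.2]}, {"gripper": 1, "linear": [0.3, 0, 0], "rot": [0, 0, 0.2]}, {"gripper": 1, "linear": [0.3, 0, 0], "rot": [0, 0, 0.2]}, {"gripper": 1, "linear": [0.3, 0, 0], "rot": [0, 0, 0.2]}]}}

```text
time: 6.5
tcp_pos: [0.5777, 0.0568, 0.0779]
eef_rot: [[0.978, -0.208, -0.003], [-0.208, -0.978, -0.001], [-0.003, 0.002, -1.0]]
ft_force: [-3.3, -0.6, 5.9]
grip_width: 1.005
grip_force: 3.6
```

```bash
python3 look.py l5
```

```text
6.5 [0.5777 0.0568 0.0779] [-3.2843 -0.6382  5.9163]
finger [-0.0313  0.1138] 0.07777571733016422
finger [-0.0565  0.0114] 0.07795517524996448
lid [-0.2323  0.1036] ((0.0263912845402956, 0.0038284091278910637), 0.37341269850730896) 1.8137234061995233
```

View pics/l5.png

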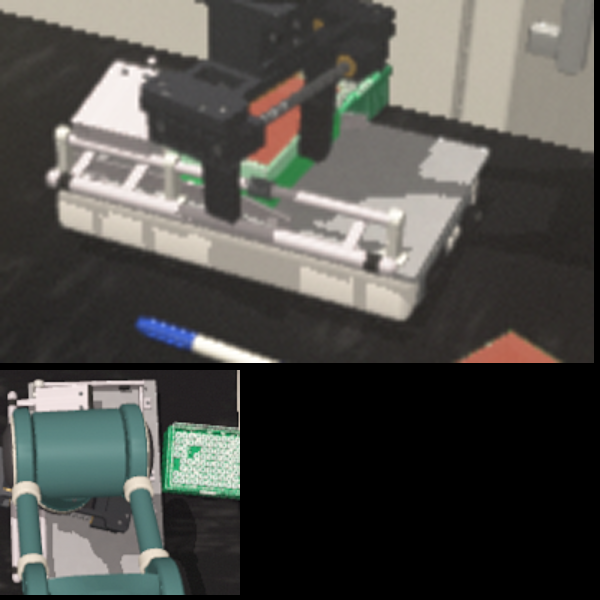

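The box is well into the guides, with the finger at (320,130) behind it and low force. I'll keep going and slow down near the stop.

>>> {"op": "play_rows", "data": {"increments": [{"gripper": 1, "linear": [0.3, 0, 0], "rot": [0, 0, 0.2]}, {"gripper": 1, "linear": [0.3, 0, 0], "rot": [0, 0, 0.2]}, {"gripper": 1, "linear": [0.3, 0, 0], "rot": [0, 0, 0.2]}, {"gripper": 1, "linear": [0.3, 0, 0], "rot": [0, 0, 0.2]}]}}

```text
time: 7.0
tcp_pos: [0.6079, 0.057, 0.078]
eef_rot: [[0.988, -0.153, -0.003], [-0.153, -0.988, -0.001], [-0.003, 0.001, -1.0]]
ft_force: [-3.8, -0.2, 5.7]
grip_width: 1.0
grip_force: 3.5
```

>>> {"op": "play_rows", "data": {"increments": [{"gripper": 1, "linear": [0.3, 0, 0], "rot": [0, 0, 0.2]}, {"gripper": 1, "linear": [0.2, 0, 0], "rot": [0, 0, 0.2]}, {"gripper": 1, "linear": [0.2, 0, 0], "rot": [0, 0, 0.2]}, {"gripper": 1, "linear": [0.2, 0, 0], "rot": [0, 0, 0]}]}}

```text
time: 7.4
tcp_pos: [0.6304, 0.0571, 0.0781]
eef_rot: [[0.994, -0.112, -0.003], [-0.112, -0.994, -0.001], [-0.003, 0.001, -1.0]]
ft_force: [-4.0, -0.7, 6.2]
grip_width: 0.999
grip_force: 3.6
```

```bash
python3 look.py l6
```

```text
7.4 [0.6304 0.0571 0.0781] [-4.0284 -0.6507  6.24  ]
finger [0.0162 0.1134] 0.07806453360874516
finger [0.0011 0.0091] 0.07816250512575193
lid [-0.2314  0.1007] ((0.024513639509677887, 0.009578918106853962), 0.3734085261821747) 1.8137234061995233
```

View pics/l6.png

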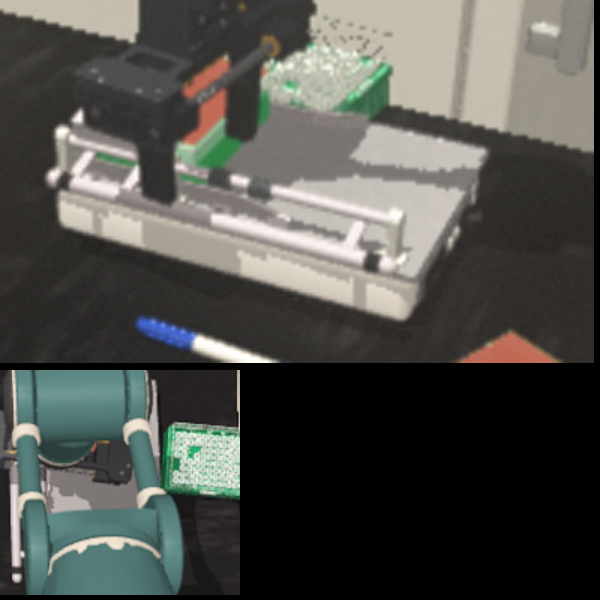

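The box is nearly home and the flap is still held up. I'll creep to contact.

>>> {"op": "play_rows", "data": {"increments": [{"gripper": 1, "linear": [0.12, 0, 0], "rot": [0, 0, 0]}, {"gripper": 1, "linear": [0.12, 0, 0], "rot": [0, 0, 0]}, {"gripper": 1, "linear": [0.12, 0, 0], "rot": [0, 0, 0]}, {"gripper": 1, "linear": [0, 0, 0], "rot": [0, 0, 0]}]}}

```text
time: 7.9
tcp_pos: [0.6399, 0.0571, 0.0783]
eef_rot: [[0.994, -0.112, -0.001], [-0.112, -0.994, -0.001], [-0.001, 0.001, -1.0]]
ft_force: [-2.3, -0.8, 6.6]
grip_width: 0.997
grip_force: 3.3
```

>>> {"op": "play_rows", "data": {"increments": [{"gripper": 1, "linear": [0.08, 0, 0], "rot": [0, 0, 0]}, {"gripper": 1, "linear": [0.08, 0, 0], "rot": [0, 0, 0]}]}}

```text
time: 8.1
tcp_pos: [0.6411, 0.057, 0.0781]
eef_rot: [[0.994, -0.113, -0.008], [-0.113, -0.994, -0.001], [-0.007, 0.002, -1.0]]
ft_force: [-13.1, 0.6, 13.8]
grip_width: 0.999
grip_force: 8.3
```

>>> {"op": "play_rows", "data": {"increments": [{"gripper": 1, "linear": [0.08, 0, 0], "rot": [0, 0, 0]}, {"gripper": 1, "linear": [0, 0, 0], "rot": [0, 0, 0]}, {"gripper": 1, "linear": [0, 0, 0], "rot": [0, 0, 0]}, {"gripper": 1, "linear": [0, 0, 0], "rot": [0, 0, 0]}]}}

```text
time: 8.5
tcp_pos: [0.6414, 0.0568, 0.0781]
eef_rot: [[0.993, -0.114, -0.011], [-0.114, -0.993, -0.001], [-0.011, 0.002, -1.0]]
ft_force: [-15.2, -0.5, 14.7]
grip_width: 1.0
grip_force: 9.5
```

```bash
python3 look.py l7
```

```text
8.5 [0.6414 0.0568 0.0781] [-15.1573  -0.4681  14.7441]
finger [0.0273 0.1127] 0.07796209683386816
finger [0.012  0.0084] 0.07819787459290493
lid [-0.2314  0.1007] ((0.024513639509677887, 0.009578918106853962), 0.3734085261821747) 1.8137234061995233
```

View pics/l7.png

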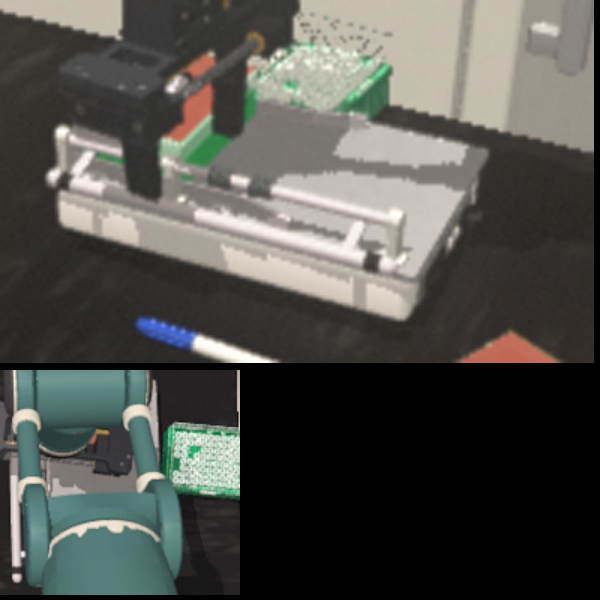

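The finger is behind the box at (228,100). I'll check numerically that the near edge is home, because the bar finger or gripper body could also be what's blocking.

```bash
cat > edge.py <<'E'
from plant import manip
from h import *
d=np.load('sh.npz');R,t=d['R'],d['t'];a=manip.read_camera('side')
h=cv2.cvtColor(a['img'],cv2.COLOR_RGB2HSV)
for y in(-.02,0,.02,.03,.04,.05):
    s=''
    for x in np.arange(-.01,.05,.003):
        u=proj(a,[*(R@[x,y]+t),.054]);q=h[int(round(u[1])),int(round(u[0]))]
        s+='G' if 35<q[0]<95 and q[1]>90 else 'r' if q[1]>90 and q[2]>60 else 'k' if q[2]<60 else '.'
    print(y,s)
E
python3 edge.py
```

```text
-0.02 ...........kkk.k....
0 ...........GGGGGGG..
0.02 ...........GGGGGGG..
0.03 ..............G.....
0.04 ....................
0.05 ....................
```

The near edge is at x ≈ 23 mm, which is home. I'll back off a little with the flap still up, then raise gently.

>>> {"op": "play_rows", "data": {"increments": [{"gripper": 1, "linear": [-0.15, 0, 0], "rot": [0, 0, 0]}, {"gripper": 1, "linear": [-0.25, 0, 0], "rot": [0, 0, 0]}, {"gripper": 1, "linear": [-0.2, 0, 0], "rot": [0, 0, 0]}, {"gripper": 1, "linear": [0, 0, 0], "rot": [0, 0, 0]}]}}

```text
time: 9.05
tcp_pos: [0.6329, 0.0571, 0.0797]
eef_rot: [[0.994, -0.113, 0.004], [-0.113, -0.994, -0.0], [0.004, -0.0, -1.0]]
ft_force: [1.0, -0.8, 5.3]
grip_width: 0.999
grip_force: 3.0
```

```bash
python3 edge.py
```

```text
-0.02 ........k..k..GGG...
0 ...........GGGGGG...
0.02 ...........GGGGGGG..
0.03 ..............G.....
0.04 ...................k
0.05 ..................kk
```

>>> {"op": "play_rows", "data": {"increments": [{"gripper": 1, "linear": [0, 0, 0.08], "rot": [0, 0, 0]}, {"gripper": 1, "linear": [0, 0, 0.08], "rot": [0, 0, 0]}, {"gripper": 1, "linear": [0, 0, 0.1], "rot": [0, 0, 0]}, {"gripper": 1, "linear": [0, 0, 0.2], "rot": [0, 0, 0]}, {"gripper": 1, "linear": [0, 0, 0.5], "rot": [0, 0, 0]}, {"gripper": 1, "linear": [0, 0, 1], "rot": [0, 0, 0]}, {"gripper": 1, "linear": [0, 0, 1], "rot": [0, 0, 0]}, {"gripper": 1, "linear": [-0.5, 0, 1], "rot": [0, 0, 0]}]}}

```text
time: 9.9
tcp_pos: [0.6188, 0.0572, 0.1774]
eef_rot: [[0.994, -0.112, -0.001], [-0.112, -0.994, -0.0], [-0.001, 0.0, -1.0]]
ft_force: [-0.3, -0.7, 0.2]
grip_width: 1.0
grip_force: 0.0
```

>>> {"op": "play_rows", "data": {"increments": [{"gripper": 1, "linear": [-1, -1, 0.5], "rot": [0, 0, 0]}, {"gripper": 1, "linear": [-1, -1, 0], "rot": [0, 0, 0]}, {"gripper": 1, "linear": [-1, -1, 0], "rot": [0, 0, 0]}, {"gripper": 1, "linear": [-1, -1, 0], "rot": [0, 0, 0]}, {"gripper": 1, "linear": [-1, -1, 0], "rot": [0, 0, 0]}, {"gripper": 1, "linear": [-1, -1, 0], "rot": [0, 0, 0]}, {"gripper": 1, "linear": [0, -1, 0], "rot": [0, 0, 0]}, {"gripper": 1, "linear": [0, -1, 0], "rot": [0, 0, 0]}]}}

```text
time: 10.7
tcp_pos: [0.4671, -0.1433, 0.1893]
eef_rot: [[0.994, -0.113, -0.001], [-0.113, -0.994, 0.0], [-0.001, 0.0, -1.0]]
ft_force: [0.1, 1.0, 0.2]
grip_width: 0.998
grip_force: 0.0
```

>>> {"op": "play_rows", "data": {"increments": [{"gripper": 1, "linear": [0, -1, 0], "rot": [0, 0, 0]}, {"gripper": 1, "linear": [0, -1, 0], "rot": [0, 0, 0]}, {"gripper": 1, "linear": [0, -1, 0], "rot": [0, 0, 0]}, {"gripper": 1, "linear": [0, -1, 0], "rot": [0, 0, 0]}, {"gripper": 1, "linear": [0, -1, 0], "rot": [0, 0, 0]}, {"gripper": 1, "linear": [0, -1, 0], "rot": [0, 0, 0]}, {"gripper": 1, "linear": [0, 0, 0], "rot": [0, 0, 0]}]}}

```text
time: 11.4
tcp_pos: [0.4682, -0.2948, 0.1892]
eef_rot: [[0.993, -0.115, -0.001], [-0.115, -0.993, -0.001], [-0.001, 0.001, -1.0]]
ft_force: [-0.2, -0.2, -0.3]
grip_width: 1.001
grip_force: 0.0
```

```bash
python3 look.py l8; python3 edge.py
```

```text
11.4 [ 0.4682 -0.2948  0.1892] [-0.2308 -0.1914 -0.2962]
finger [-0.1569 -0.2332] 0.18919223629864554
finger [-0.1723 -0.3375] 0.18926286221031416
lid [ 0.064  -0.0012] ((0.0790957361459732, 0.11972948908805847), 0.5792921185493469) 1.8137234061995233
-0.02 ...........GGGGG....
0 ...........GGGGGG...
0.02 ...........GGGGGG...
0.03 ....................
0.04 ....................
0.05 ....................
```

View pics/l8.png

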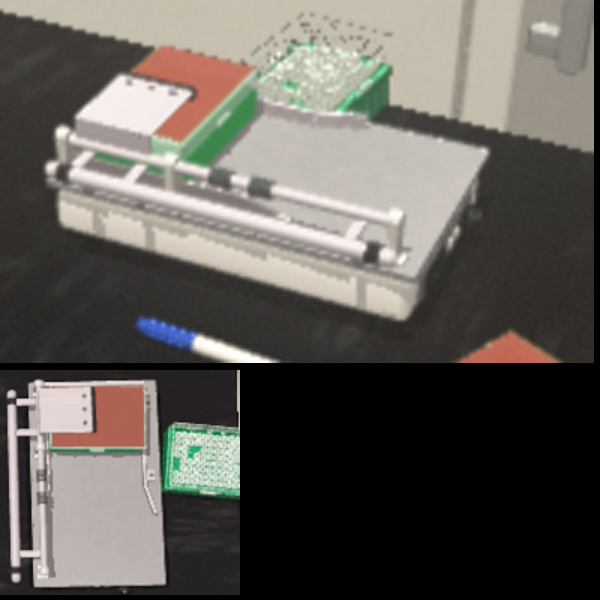

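The box stands at the back stop (x ≈ 64 mm, about 0.02 rad off square) with the flap resting level on its lid, and the arm is clear.

```bash
python3 -c "
from plant import manip
print(manip.close_job())"
```

```text
the job is handed in; nothing more can be done
None
```

I pushed the plate box home against the back stop with the flap held up, lowered the flap onto its lid and handed the job in at about 11.5 s. My last check put the box at about x = 64 mm and 0.02 rad off square. The hand-in returned no verdict.

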